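# Roll the microscope pillar into its V-cradle

## Robot

A 6-joint arm with a two-finger parallel gripper is mounted at the origin on the work surface. World frame = base frame: x ahead of the robot, y to its left, z up, the work surface at z = 0. Lengths are in m, angles in rad, forces in N, time in s.
With the tool pointing down it reaches from about 0.275 to 0.975 m from the base axis. Payload 8.4 kg.
Tool frame: the origin (TCP) lies at the very end of the fingers, on their centre line; the grasp point (between the pads) lies 19 mm behind it; z points along the fingers, y is the direction in which the jaws open and shut (so a half turn about z gives the same grasp; the last joint's range is limited). The gripper opens to 92 mm and grips with 3 to 60 N. Pads are 20 mm wide; open, the fingers measure 128 mm over their backs; the gripper's body (75 mm by 189 mm) begins 69 mm behind the grasp point.
Start: joints at [1.215, 0.353, 1.633, -0, 1.155, -0.002], TCP at [0.217, 0.586, 0.215] pointing down, gripper open.
Joint ranges: [-2.63, 2.63], [-0.92, 2.1], [0.06, 2.66], [-1.3, 4.44], [0, 2.69], [-3.02, 3.02]. Speed limits (rad/s): [2.22, 2.22, 2.79, 3.14, 3.14, 3.14].

## Interface

Orientations are given as a unit quaternion [x, y, z, w].
In Python, from cell import ctrl, vision gives the robot as it stands. The module is installed in compiled form; this text tells all that it offers.
- The arm moves only by the shell command python3 -m jog 'ROWS' [OPENING] [FORCE]. ROWS is JSON, a list of rows, each a list of 2 entries, a list of its own where there are three numbers: the shift along the tool's x, y, z in cm, then the turn about the tool's z in degrees. A call has exactly 10 rows; each row is the pose to reach, as a shift and turn from the pose measured when the call began, along the tool's axes at that moment; what a row does not reach only later rows make up. A row lasts 1/8 s, in which the tool goes at most 62.5 mm and 10.7 degrees, less where a joint would pass 70% of its speed; a pose out of reach is approached as far as the arm can. A call with a gripper value outside its range is refused whole. OPENING is the gripper command: -1 is shut, 1 is fully open, values between are in proportion, set as the call begins (- or left out, the last holds). The fingers move at their own pace and stop on an object; FORCE is the grip in N (left out, the last holds). Time passes only in rows, so rows that repeat a pose let the fingers close, or fill a call up. It gives the time, the measured TCP pose, the force and the opening at its end, in the units of the state.
- ctrl.sense(): the state, without advancing time (a new reading comes with each control period).
- vision.camera(name): name is "scene" or "top"; returns the picture (400x640x3 uint8, red, green, blue); there is no depth.
- vision.get_calibration(name): a dict with "intrinsics" (3x3 intrinsics, pixels), "R" (3x3) and "t" (3): a world point X has camera coordinates R X + t. Camera axes: x right, y down, z forward; pixel columns grow to the right and rows downward; lengths in m; the calibration is good to about 2 mm. A picture is of the moment at which its call begins. get_calibration takes no time and is no camera call.
- ctrl.hand_in(): hands the job in, once; it reports no verdict.
The state is a dict: "clock": time; "qpos": joint angles; "qd": joint speeds; "joint_torque": joint torques, N m; "tool_pos": TCP position; "tcp_rot": TCP orientation; "contact_force": force on the tool from outside, world axes, zero at the start; "torque": the same for the moment, N m; "gripper_width": finger opening in m.
Only numpy, scipy, OpenCV 4.12 (cv2) and the standard library are available. Lean on these libraries where they do the work, as an engineer would, in place of code of your own. Each camera call takes 0.05 s, during which the arm holds its last target. There are 200 camera calls.

## Task

Gently roll the steel pillar along the bench by pushing on its side, up the ramp and into the groove of the V-cradle, then push on its near end until its far end rests against the cradle's stop. Do not grip it, pick it up or carry it, and leave the other things on the bench where they are.

Things in the scene. Friction and masses are not known exactly. Their poses are not given: they have to be found in the camera images.
- pillar: The stand pillar: polished stainless tube with black plugged ends, lying on the bench, 32 mm diameter, 170 mm long, about 0.4 kg, slightly oiled (friction about 0.25). Origin on its axis at mid length; its x axis runs along the tube, y and z turn as it rolls. Starts on the cradle's ramp side (+y), 13 to 20 cm from the groove, up to 11 degrees out of line, its far end short of the stop.
- cradle: V-cradle: low aluminium block fixed to the bench. Origin at bench height under the groove's middle line; x along the groove, away from the robot; z up. Spans x -95 to +65 mm, y -40 to +59 mm. 90-degree groove centred on y = 0; its -y flank goes up to 22 mm high at y = -24 mm. The bedded pillar's axis lies at y = 0, z = 20.6 mm; end on the stop, its middle is at x = -20 mm. Near end of the groove is open.
- crest (a point): Middle of the low edge between ramp and groove, at cradle x = -15, y = +14, z = 12 mm. From here a plain 15-degree ramp falls towards cradle +y, down to bench level at y = +59 mm; it is as long as the block.
- stop (a point): Point on the near face of the cradle's steel stop plate, at cradle x = +65, y = 0, z = 20.6 mm, where the pillar's far end comes to rest. The plate is 12 mm thick, 32 mm high, and spans cradle y = -27 to +17 mm. The seated pillar's near end then sticks out 10 mm beyond the block.
- collar: Bystander: dark steel clamp collar (ring) lying flat, 52 mm outside, 33 mm bore, 22 mm high. Origin at the centre of its underside.
- eyepiece: Bystander: black microscope eyepiece standing upright, 40 mm across, 62 mm high. Origin at the centre of its underside.
- cap: Bystander: orange screw cap lying flat, 38 mm across, 17 mm high. Origin at the centre of its underside.
- rack: Bystander: white perforated tube rack, 85 x 125 x 30 mm (x, y, z at yaw 0). Origin at the centre of its underside.
- vial: Bystander: small brown glass bottle with black cap, 36 mm across, 70 mm high. Origin at the centre of its underside.
- driver: Bystander: screwdriver with black handle lying on the bench, 160 mm long along its own x axis. Origin at the centre of its underside.
- dish: Bystander: clear shallow dish, 60 mm across, 14 mm high. Origin at the centre of its underside.
There are look-alikes about, which are no part of the job. Of the things that look like the pillar, the middle-sized one is meant.

How it is judged:
By the outcome, as a careful person would: the job done as asked, in the order asked, and still so for the second after the job is handed in, with the robot touching nothing.
It also fails if it takes over 48 s, if anything falls off the work surface, if the arm or the gripper's body presses on something with over 40 N, if the wrist force passes 120 N, or if a joint passes its speed limit or range.

## Working session

There is one attempt and no reset: what is moved stays moved. The work goes in short steps, Python scripts to look and compute and a shell command to move; the robot and the scene stay as the last step left them, time stands still between calls to the robot, and variables do not carry over. Pictures are saved under pics/ and viewed, about 8 in all and at most 12, crops included, and the job is handed in when it is done.

```bash
mkdir -p pics; ls
python3 - <<'E'
from cell import ctrl, vision
import cv2
for n in("top","scene"):
    im=vision.camera(n); cv2.imwrite(f"pics/{n}0.png",im[:,:,::-1])
    c=vision.get_calibration(n); print(n,c)
print(ctrl.sense())
E
```

```text
pics
top {'intrinsics': array([[446.19656559,   0.        , 314.30470581],
       [  0.        , 446.19656559, 202.84415302],
       [  0.        ,   0.        ,   1.        ]]), 'R': array([[ 0.02573917, -0.99966426,  0.00297558],
       [-0.98005834, -0.02582082, -0.19702519],
       [ 0.19703588,  0.00215503, -0.98039391]]), 't': array([0.12541205, 0.56454783, 1.31981201])}
scene {'intrinsics': array([[481.99650804,   0.        , 319.69506446],
       [  0.        , 481.99650804, 202.18949032],
       [  0.        ,   0.        ,   1.        ]]), 'R': array([[-0.17632609,  0.98417703,  0.01745538],
       [ 0.72506853,  0.14185642, -0.6739083 ],
       [-0.66572122, -0.10617127, -0.73860877]]), 't': array([-0.05890363, -0.3763885 ,  1.8238475 ])}
{'clock': 0.1, 'qpos': array([ 1.21459395e+00,  3.53577135e-01,  1.63404536e+00,  4.38121417e-06,
        1.15517436e+00, -2.39235431e-03]), 'qd': array([-2.89134466e-05,  4.31901571e-04, -6.81523985e-04, -4.80884923e-04,
       -3.19159284e-04, -1.17052496e-04]), 'joint_torque': array([ 1.21060919e-03, -5.94898367e+01, -3.34929550e+01,  6.99436013e-02,
        1.85139285e-02, -7.89014848e-05]), 'tool_pos': array([0.21639066, 0.58588624, 0.21394602]), 'tcp_rot': array([ 1.75984577e-01,  9.84392740e-01, -5.92088602e-04, -1.09348562e-04]), 'contact_force': array([-0.20918267,  0.18468136,  0.22781684]), 'torque': array([ 0.08153621, -0.03913083,  0.04864965]), 'gripper_width': 0.09175432600439262}
```

View pics/top0.png

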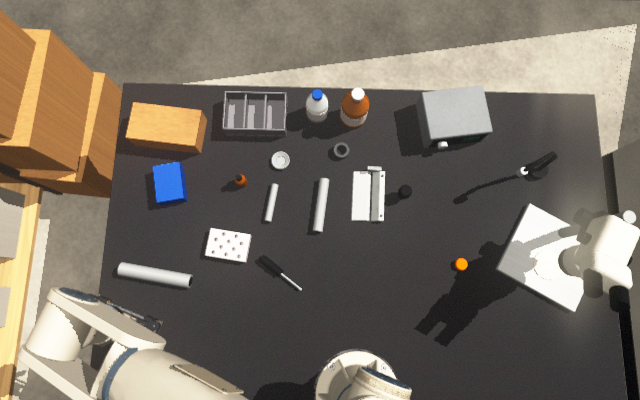

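View pics/scene0.png

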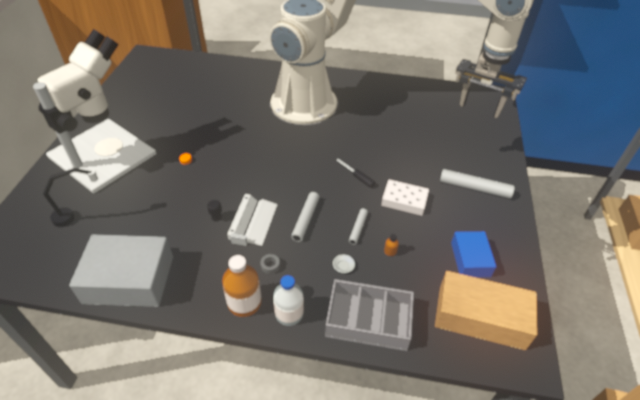

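Look-alikes (top view): long tube (155,275), short tube (272,203), middle one (320,205). The middle-sized one next to the cradle's ramp side (cradle at 370,195) is the pillar. I'll check it in a crop and measure.

```bash
cat > h.py <<'E'
import numpy as np, cv2
from cell import ctrl, vision
def ray(n,uv,z):
    c=vision.get_calibration(n);K,R,t=c["intrinsics"],np.array(c["R"]),np.array(c["t"])
    d=R.T@np.linalg.solve(K,[uv[0],uv[1],1.]);o=-R.T@t
    return o+d*(z-o[2])/d[2]
def proj(n,X):
    c=vision.get_calibration(n);p=c["intrinsics"]@(c["R"]@np.array(X)+c["t"]);return p[:2]/p[2]
def crop(n,im,x0,y0,w,h,s,name):
    cv2.imwrite(f"pics/{name}.png",cv2.resize(im[y0:y0+h,x0:x0+w,::-1],None,fx=s,fy=s,interpolation=cv2.INTER_CUBIC))
def blobs(n,im,x0,y0,w,h,z,thr=75):
    g=cv2.cvtColor(im,cv2.COLOR_RGB2GRAY)[y0:y0+h,x0:x0+w]
    m=(g>thr).astype(np.uint8)
    for c in cv2.findContours(m,cv2.RETR_EXTERNAL,cv2.CHAIN_APPROX_NONE)[0]:
        if cv2.contourArea(c)<100: continue
        b=cv2.boxPoints(cv2.minAreaRect(c))+[x0,y0]
        P=np.array([ray(n,p,z)[:2] for p in b]);print("px",b.round(1).tolist(),"\n  w",P.round(4).tolist(),"mid",P.mean(0).round(4))
        e=[P[1]-P[0],P[2]-P[1]];e.sort(key=np.linalg.norm);print("  sizes",[np.linalg.norm(v).round(4) for v in e],"ang",np.degrees(np.arctan2(e[1][1],e[1][0])).round(1))
E
python3 - <<'E'
from h import *
t=cv2.imread("pics/top0.png")[:,:,::-1]; s=cv2.imread("pics/scene0.png")[:,:,::-1]
blobs("top",t,255,155,145,85,0.016)
a=cv2.resize(t[155:240,255:415],None,fx=5,fy=5,interpolation=cv2.INTER_CUBIC)
cv2.imwrite("pics/c1.png",a[:,:,::-1])
E
```

```text
px [[263.8, 220.2], [271.4, 182.1], [278.9, 183.6], [271.3, 221.7]] 
  w [[0.5094, 0.2978], [0.6333, 0.2794], [0.629, 0.2551], [0.5052, 0.274]] mid [0.5692 0.2766]
  sizes [np.float64(0.0246), np.float64(0.1254)] ang -8.5
px [[312.2, 230.9], [319.2, 176.3], [329.6, 177.6], [322.6, 232.2]] 
  w [[0.4793, 0.1444], [0.6566, 0.1266], [0.6531, 0.0932], [0.476, 0.1118]] mid [0.5663 0.119 ]
  sizes [np.float64(0.0336), np.float64(0.1782)] ang -5.7
px [[349.5, 220.4], [351.5, 164.4], [386.5, 165.6], [384.5, 221.6]] 
  w [[0.5157, 0.028], [0.6991, 0.0234], [0.6979, -0.09], [0.5146, -0.0826]] mid [ 0.6068 -0.0303]
  sizes [np.float64(0.1134), np.float64(0.1834)] ang -1.4
px [[271.0, 155.0], [289.0, 155.0], [289.0, 169.0], [271.0, 169.0]] 
  w [[0.7237, 0.2846], [0.7252, 0.2263], [0.6782, 0.2246], [0.6767, 0.2825]] mid [0.7009 0.2545]
  sizes [np.float64(0.047), np.float64(0.0584)] ang -88.5
```

View pics/c1.png

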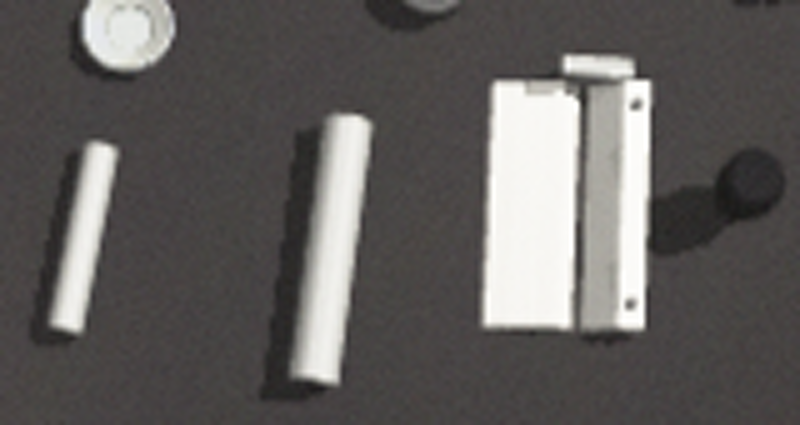

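The crop shows the pillar lit at crop (335,250), between the thin short tube and the cradle. The cradle has its ramp on the left (edge x≈483–493), crest at ~576, and stop plate on top at (598,68). So far the choice holds.

Run:
```python
from h import *
f=lambda u,v,z: ray("top",(255+u/5-.4,155+v/5-.4),z)[:2].round(4)
print("ramp far",f(493,80,0),"near",f(483,327,0))
print("crest near",f(574,327,.012),"far",f(580,95,.012))
print("-y edge far",f(652,81,.022),"near",f(645,328,.022))
print("flank top near",f(617,329,.022),"far",f(623,85,.022))
print("stop plate top near L/R",f(563,74,.032),f(634,80,.032),"far",f(563,55,.032),f(634,58,.032))
P=ray("top",(320,205),.016)
for u,v in((350,116),(316,383)): print("pillar end mid",f(u,v,.016))
for n,u,v in(("collar",341,150),("eyepiece",405,192),("dish",280,160),("cap",461,265)): print(n,ray("top",(u,v),.01)[:2].round(3))
print("driver",ray("top",(301,290),.01)[:2],ray("top",(262,258),.01)[:2], ctrl.sense()["tcp_rot"])
from scipy.spatial.transform import Rotation as R
print(R.from_quat(ctrl.sense()["tcp_rot"]).as_matrix().round(4))
```

```text
ramp far [0.6828 0.0162] near [0.5197 0.0212]
crest near [ 0.5192 -0.0353] far [ 0.671 -0.039]
-y edge far [ 0.6787 -0.0839] near [ 0.5181 -0.0787]
flank top near [ 0.517  -0.0611] far [ 0.6756 -0.0653]
stop plate top near L/R [ 0.679  -0.0256] [ 0.6763 -0.0709] far [ 0.6916 -0.0256] [ 0.6908 -0.0709]
pillar end mid [0.652  0.1092]
pillar end mid [0.4788 0.1269]
collar [0.749 0.058]
eyepiece [ 0.613 -0.15 ]
dish [0.709 0.255]
cap [ 0.386 -0.32 ]
driver [0.29662703 0.17395094] [0.39113503 0.29828261] [ 1.75984577e-01  9.84392740e-01 -5.92088602e-04 -1.09348562e-04]
[[-9.381e-01  3.465e-01 -4.000e-04]
 [ 3.465e-01  9.381e-01 -1.100e-03]
 [ 0.000e+00 -1.200e-03 -1.000e+00]]
```

```bash
python3 -m jog '[[[-5,-2.7,0.5],8],[[-10,-5.4,1],16],[[-15.5,-8.4,2],24],[[-21,-11.4,3],33],[[-27,-14.7,4],42],[[-33,-18,6],51],[[-38.5,-21,8],60],[[-44,-24,9],68],[[-47.5,-25.9,10],75.5],[[-47.5,-25.9,10],75.5]]' 1
python3 - <<'E'
from h import *
from scipy.spatial.transform import Rotation as R
s=ctrl.sense();print(R.from_quat(s["tcp_rot"]).as_matrix().round(4),s["tool_pos"],s["contact_force"])
E
```

```text
clock: 1.35
tool_pos: [0.5737, 0.1749, 0.1128]
tcp_rot: [0.744, 0.668, -0.001, 0.0]
contact_force: [0.6, 1.1, 0.3]
gripper_width: 0.0918
[[ 0.1062  0.9943 -0.0016]
 [ 0.9943 -0.1063 -0.0021]
 [-0.0023 -0.0014 -1.    ]] [0.57370239 0.17485108 0.11280523] [0.5658199  1.06878523 0.32055279]
```

```bash
python3 -m jog '[[[0,0,2],0],[[0,0,4],0],[[0,0,6],0],[[0,0,8],0],[[0,0,9.4],0],[[0,0,10.1],0],[[-0.5,0,10.2],0],[[-1,0,10.2],0],[[-1.5,0,10.2],0],[[-1.9,0,10.2],0]]'; python3 -m jog '[[[-0.4,0,0],0],[[-0.8,0,0],0],[[-1.2,0,0],0],[[-1.6,0,0],-0.5],[[-2.0,0,0],-1],[[-2.4,0,0],-1.5],[[-2.8,0,0],-2],[[-3.2,0,0],-2.5],[[-3.6,0,0],-3],[[-4.0,0,0],-3.5]]'
python3 - <<'E'
from h import *
t=vision.camera("top"); crop("top",t,255,155,160,85,5,"p2"); print(ctrl.sense()["contact_force"],ctrl.sense()["tool_pos"])
E
```

```text
clock: 2.6
tool_pos: [0.5717, 0.1553, 0.0113]
tcp_rot: [0.744, 0.668, -0.001, 0.0]
contact_force: [0.1, -0.4, 0.0]
gripper_width: 0.0921
clock: 3.85
tool_pos: [0.5675, 0.1152, 0.0114]
tcp_rot: [0.723, 0.691, -0.001, 0.0]
contact_force: [-0.4, 0.4, -0.4]
gripper_width: 0.092
[-0.27956609 -0.13700585  0.08939399] [0.56732903 0.11483579 0.01133594]
```

View pics/p2.png

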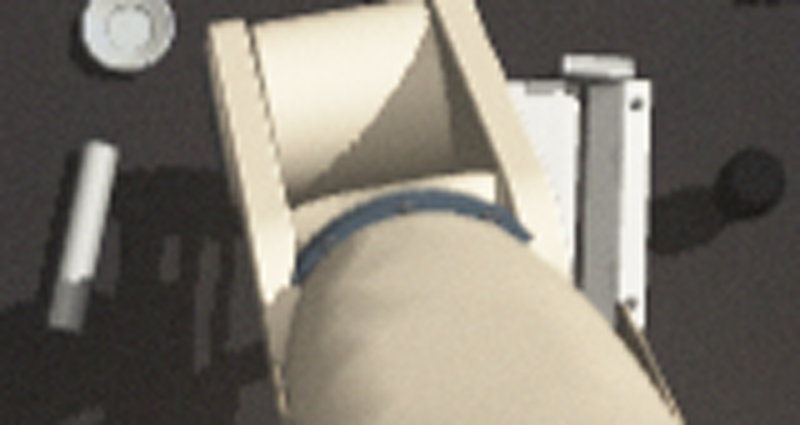

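The arm hides the pillar in the top view; the scene camera looks from the far side.

Run:
```python
from h import *
t=vision.camera("scene"); crop("scene",t,200,160,180,120,4,"p3")
for y in(.114-.026,):
  for x in(.482,.652): print(proj("scene",[x,y,.016]),(proj("scene",[x,y,.016])-[200,160])*4)
```

```text
[301.15241677 193.99103333] [404.60966707 135.96413332]
[289.06259199 236.7225005 ] [356.25036794 306.89000199]
```

View pics/p3.png

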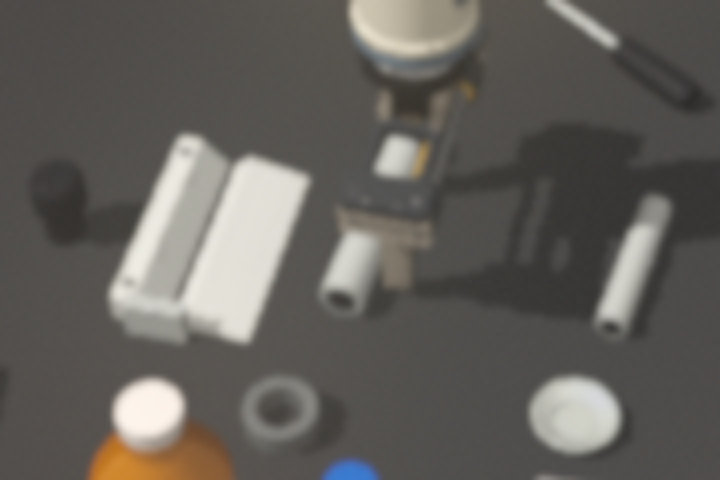

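The scene crop shows the far end of the pillar at (342,297), in front of the finger at (397,265) and nearly parallel to the cradle. Nothing else has moved. I'll keep pushing.

```bash
python3 -m jog '[[[-0.5,0,0],-0.2],[[-1,0,0],-0.4],[[-1.5,0,0],-0.6],[[-2,0,0],-0.8],[[-2.5,0,0],-0.8],[[-3,0,0],-0.8],[[-3.5,0,0],-0.8],[[-4,0,0],-0.8],[[-4.5,0,-0.1],-0.8],[[-5,0,-0.2],-0.8]]'; python3 -m jog '[[[-0.4,0,-0.1],0],[[-0.8,0,-0.2],0],[[-1.2,0,-0.3],0],[[-1.6,0,-0.4],0],[[-2.0,0,-0.4],0],[[-2.4,0,-0.4],0],[[-2.8,0,-0.5],0],[[-3.2,0,-0.5],0],[[-3.6,0,-0.6],0],[[-3.6,0,-0.6],0]]'
python3 - <<'E'
from h import *
t=vision.camera("scene"); crop("scene",t,200,160,180,120,4,"p4"); s=ctrl.sense();print(s["contact_force"],s["tool_pos"],s["tcp_rot"])
E
```

```text
clock: 5.2
tool_pos: [0.5651, 0.0648, 0.0135]
tcp_rot: [0.718, 0.696, -0.001, 0.0]
contact_force: [-0.4, 0.2, 0.7]
gripper_width: 0.0918
clock: 6.45
tool_pos: [0.5641, 0.0284, 0.0197]
tcp_rot: [0.718, 0.696, -0.001, 0.001]
contact_force: [0.3, 2.1, 0.5]
gripper_width: 0.0915
[0.52972465 1.62412758 0.23367609] [0.56400965 0.02848606 0.01956519] [ 7.18240296e-01  6.95793873e-01 -1.22701892e-03  5.08247198e-04]
```

View pics/p4.png

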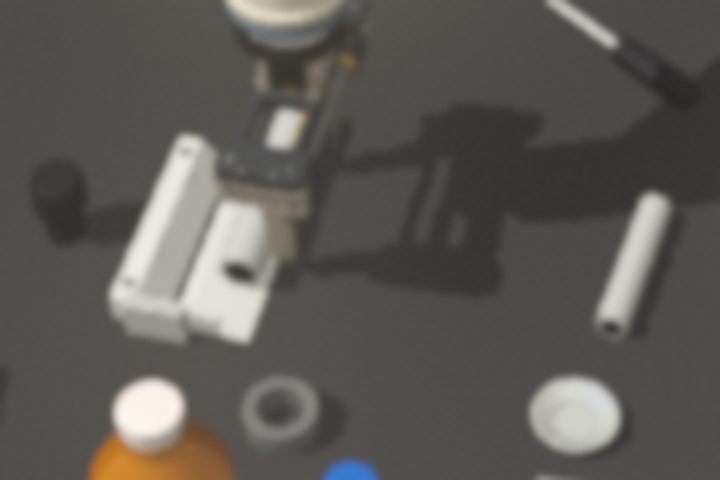

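The pillar is on the ramp, parallel to the groove, its end at crop (240,270), resting on the fingers with about 2 N. I'll take it slowly over the crest.

```bash
python3 -m jog '[[[-0.3,0,0],0],[[-0.6,0,0],0],[[-0.9,0,0],0],[[-1.2,0,0],0],[[-1.5,0,0],0],[[-1.8,0,0],0],[[-2.1,0,0],0],[[-2.3,0,0],0],[[-2.5,0,0],0],[[-2.7,0,0],0]]';  python3 -m jog '[[[-0.1,0,0],0],[[-0.2,0,0],0],[[-0.3,0,0],0],[[-0.4,0,0],0],[[-0.5,0,0],0],[[-0.6,0,0],0],[[-0.7,0,0],0],[[-0.8,0,0],0],[[-0.8,0,0],0],[[-0.8,0,0],0]]'
python3 - <<'E'
from h import *
t=vision.camera("scene"); crop("scene",t,200,160,180,120,4,"p5"); s=ctrl.sense();print(s["contact_force"],s["tool_pos"],s["tcp_rot"])
E
```

```text
clock: 7.75
tool_pos: [0.5629, 0.001, 0.0195]
tcp_rot: [0.718, 0.696, -0.002, 0.001]
contact_force: [-0.2, 0.4, -0.1]
gripper_width: 0.0921
clock: 9.0
tool_pos: [0.5626, -0.007, 0.0195]
tcp_rot: [0.718, 0.696, -0.002, 0.001]
contact_force: [0.2, 0.1, -0.3]
gripper_width: 0.0918
[ 0.81778246 -1.36735216  0.68369499] [ 0.56263062 -0.00696253  0.01948937] [ 7.18114930e-01  6.95922496e-01 -1.59604221e-03  5.29251479e-04]
```

View pics/p5.png

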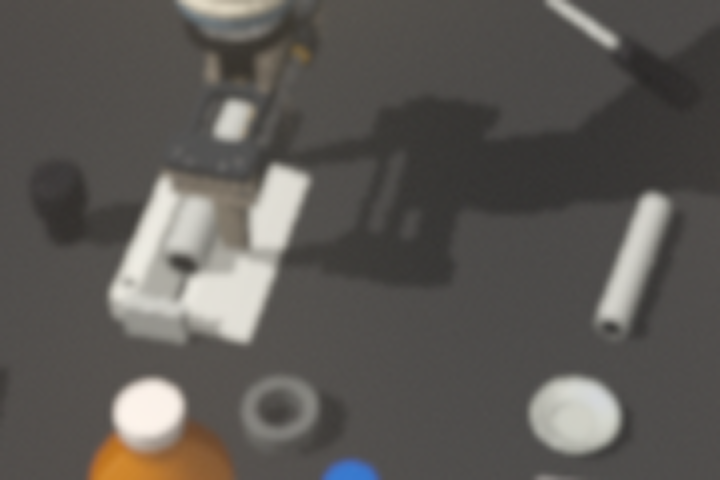

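The far end is in the groove at crop (185,262). I'll back off and lift, then measure with the fingers clear.

```bash
python3 -m jog '[[[0.5,0,0],0],[[1.2,0,0],0],[[2,0,0],0],[[2,0,-1.5],0],[[2,0,-3],0],[[2,-3,-5],0],[[2,-8,-6],0],[[2,-13,-6],0],[[2,-17,-6],0],[[2,-19,-6],0]]'
python3 - <<'E'
from h import *
print("expected far",ray("scene",(246.2,225.5),.0206))
t=vision.camera("top"); s=vision.camera("scene")
a=cv2.resize(t[155:255,330:420],None,fx=4,fy=4,interpolation=cv2.INTER_CUBIC);b=cv2.resize(s[190:260,220:290],None,fx=5.714,fy=5.714,interpolation=cv2.INTER_CUBIC)
cv2.imwrite("pics/p6.png",np.hstack([a,b])[:,:,::-1]);print(a.shape,b.shape,ctrl.sense()["tool_pos"])
E
```

```text
clock: 10.3
tool_pos: [0.3715, 0.019, 0.0806]
tcp_rot: [0.718, 0.696, -0.001, 0.001]
contact_force: [-0.1, -0.7, 0.7]
gripper_width: 0.0918
expected far [ 0.63884666 -0.04105706  0.0206    ]
(400, 360, 3) (400, 400, 3) [0.37173168 0.01904719 0.08048904]
```

View pics/p6.png

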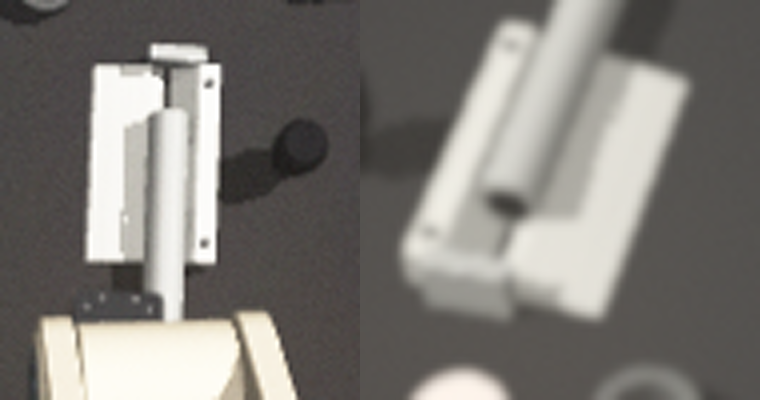

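The pillar is bedded in the groove, parallel to it, with its far end about 36 mm short of the stop plate. Next I'll close the fingers and go to the near end.

```bash
python3 -m jog '[[[-1.8,0,0],0],[[-3.6,0,0],0],[[-5,0,0],0],[[-5.4,0,0],0],[[-5.4,0,-0],0],[[-5.4,0,2],0],[[-5.4,1,4],0],[[-5.4,2,6],0],[[-5.4,3,6.8],0],[[-5.4,4,6.8],0]]' -1 10
python3 - <<'E'
from h import *
s=ctrl.sense();print(s["tool_pos"],s["contact_force"])
x=s["tool_pos"];print("groove y at tool x",-0.0412-(x[0]-.6135)*.0314)
print(ray("top",(371.9,182.1),.03))
E
```

```text
clock: 11.65
tool_pos: [0.4103, -0.0361, 0.0124]
tcp_rot: [0.718, 0.696, -0.002, 0.0]
contact_force: [0.5, -1.4, 1.0]
gripper_width: 0.0005
[ 0.41032165 -0.03612251  0.01241383] [ 0.47771896 -1.41690158  0.9699169 ]
groove y at tool x -0.0348201997984799
[ 0.63825492 -0.04087149  0.03      ]
```

```bash
python3 -m jog '[[[0,0.7,0],0],[[0,1.4,0],0],[[0,2.1,0],0],[[0,2.8,0],0],[[0,3.4,0],0],[[0,3.9,0],0],[[0,4.4,0],0],[[0,4.9,0],0],[[0,5.4,0],0],[[0,5.9,0],0]]'; python3 -m jog '[[[0,0.2,0],0],[[0,0.4,0],0],[[0,0.6,0],0],[[0,0.8,0],0],[[0,1.0,0],0],[[0,1.2,0],0],[[0,1.4,0],0],[[0,1.5,0],0],[[0,1.6,0],0],[[0,1.6,0],0]]'
python3 - <<'E'
from h import *
s=vision.camera("scene")
crop("scene",s,220,170,90,90,6,"p7")
print(ctrl.sense()["contact_force"])
E
```

```text
clock: 12.9
tool_pos: [0.4693, -0.0379, 0.0122]
tcp_rot: [0.718, 0.696, -0.002, -0.0]
contact_force: [-2.8, -0.3, 0.9]
gripper_width: 0.0007
clock: 14.15
tool_pos: [0.4855, -0.0385, 0.0121]
tcp_rot: [0.718, 0.696, -0.002, 0.0]
contact_force: [-3.6, 0.4, 0.7]
gripper_width: 0.0004
[-2.9617051  -0.54672319  0.74769112]
```

View pics/p7.png

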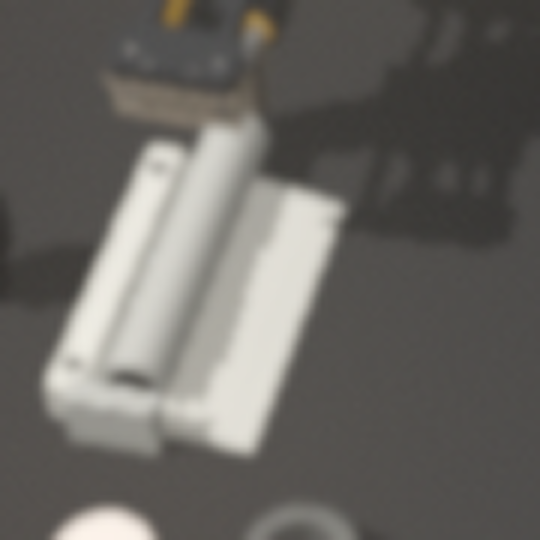

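The pillar is sliding at about 3 N, and its end at (130,378) has a small gap left to the plate. I'll go on in small steps.

```bash
python3 -m jog '[[[0,0.05,0],0],[[0,0.1,0],0],[[0,0.15,0],0],[[0,0.2,0],0],[[0,0.25,0],0],[[0,0.3,0],0],[[0,0.35,0],0],[[0,0.4,0],0],[[0,0.4,0],0],[[0,0.4,0],0]]'
```

```text
clock: 15.45
tool_pos: [0.4896, -0.0386, 0.0121]
tcp_rot: [0.718, 0.696, -0.002, 0.0]
contact_force: [-3.2, 1.1, 0.5]
gripper_width: 0.0002
```

```bash
python3 -m jog '[[[0,0.03,0],0],[[0,0.06,0],0],[[0,0.09,0],0],[[0,0.12,0],0],[[0,0.15,0],0],[[0,0.18,0],0],[[0,0.2,0],0],[[0,0.2,0],0],[[0,0.2,0],0],[[0,0.2,0],0]]'
```

```text
clock: 16.7
tool_pos: [0.4916, -0.0387, 0.0121]
tcp_rot: [0.718, 0.696, -0.002, 0.0]
contact_force: [-3.4, 0.3, 1.0]
gripper_width: 0.0005
```

```bash
python3 -m jog '[[[0,0.03,0],0],[[0,0.06,0],0],[[0,0.09,0],0],[[0,0.12,0],0],[[0,0.15,0],0],[[0,0.18,0],0],[[0,0.2,0],0],[[0,0.2,0],0],[[0,0.2,0],0],[[0,0.2,0],0]]'
```

```text
clock: 17.95
tool_pos: [0.4937, -0.0387, 0.0121]
tcp_rot: [0.718, 0.696, -0.002, 0.0]
contact_force: [-3.8, 0.1, 0.9]
gripper_width: -0.0
```

```bash
python3 -m jog '[[[0,0.03,0],0],[[0,0.06,0],0],[[0,0.09,0],0],[[0,0.12,0],0],[[0,0.15,0],0],[[0,0.18,0],0],[[0,0.2,0],0],[[0,0.2,0],0],[[0,0.2,0],0],[[0,0.2,0],0]]'
```

```text
clock: 19.2
tool_pos: [0.4956, -0.0388, 0.0121]
tcp_rot: [0.718, 0.696, -0.002, 0.0]
contact_force: [-4.8, -0.7, 1.5]
gripper_width: 0.0004
```

```bash
python3 -m jog '[[[0,0.03,0],0],[[0,0.06,0],0],[[0,0.09,0],0],[[0,0.12,0],0],[[0,0.15,0],0],[[0,0.15,0],0],[[0,0.15,0],0],[[0,0.15,0],0],[[0,0.15,0],0],[[0,0.15,0],0]]'
python3 - <<'E'
from h import *
s=vision.camera("scene")
crop("scene",s,220,190,70,70,8,"p8")
print(ctrl.sense()["contact_force"])
E
```

```text
clock: 20.45
tool_pos: [0.4956, -0.0387, 0.012]
tcp_rot: [0.718, 0.696, -0.003, -0.001]
contact_force: [-8.0, 0.5, 6.3]
gripper_width: 0.0005
[-8.22922333 -0.10646018  5.34486493]
```

View pics/p8.png

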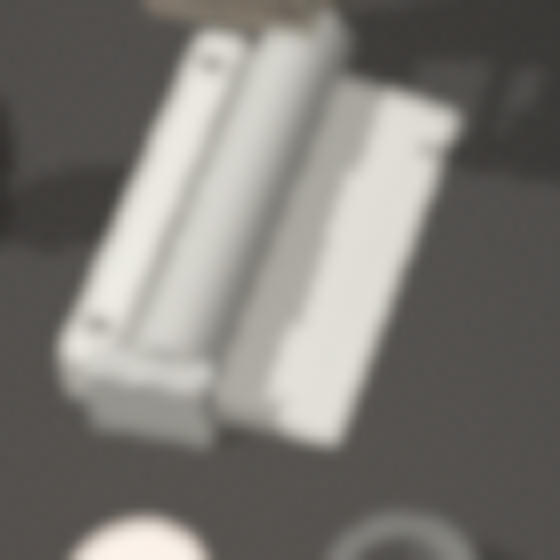

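Motion has stalled with the force up to 8 N, and no gap shows at the plate. I'll back off, lift clear and check from the top.

```bash
python3 -m jog '[[[0,-0.3,0],0],[[0,-0.8,0],0],[[0,-2,0],0],[[0,-3,-1],0],[[0,-3.5,-4],0],[[2,-4,-8],0],[[6,-4,-12],0],[[11,-4,-14],0],[[16,-4,-16],0],[[21,-4,-16],0]]'; python3 -m jog '[[[5,0,0],0],[[10,0,0],0],[[13,0,0],0],[[15,0,0],0],[[15,0,0],0],[[15,0,0],0],[[15,0,0],0],[[15,0,0],0],[[15,0,0],0],[[15,0,0],0]]'
python3 - <<'E'
from h import *
t=vision.camera("top");s=vision.camera("scene")
a=cv2.resize(t[160:230,340:395],None,fx=8,fy=8,interpolation=cv2.INTER_CUBIC);b=cv2.resize(s[170:260,220:260],None,fx=560/90,fy=560/90,interpolation=cv2.INTER_CUBIC)
cv2.imwrite("pics/p9.png",np.hstack([a,b])[:,:,::-1])
o=np.array([.6135,-.0412]);c,q=np.cos(np.radians(-1.8)),np.sin(np.radians(-1.8))
w=lambda x,y:o+[c*x-q*y,q*x+c*y]
for nm,p in(("near end top",(-.105,0,.0366)),("far top",(.065,0,.0366)),("block near",(-.095,-.03,.022))):
    X=[*w(*p[:2]),p[2]];print(nm,(proj("top",X)-[340,160]+.5)*8)
E
```

```text
clock: 21.75
tool_pos: [0.4635, 0.1746, 0.174]
tcp_rot: [0.718, 0.696, -0.001, 0.0]
contact_force: [1.1, 0.1, -0.6]
gripper_width: -0.0
clock: 23.0
tool_pos: [0.4682, 0.3244, 0.1739]
tcp_rot: [0.718, 0.696, -0.001, 0.0]
contact_force: [0.7, -0.1, 0.4]
gripper_width: 0.0006
near end top [253.64407088 501.25256066]
far top [267.35193489  78.60469495]
block near [326.13832658 486.19188576]
```

View pics/p9.png

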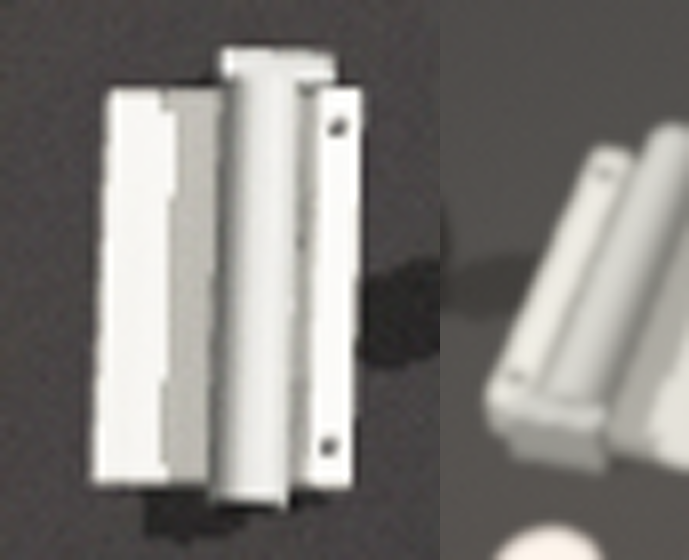

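In the top view the near end is at row ~502 (predicted for seated: 501). The far end meets the plate at row ~79 (predicted 79), and the pillar sits straight in the groove. The finger stalled well short of the block, so the pillar was against the stop. Handing in.

```bash
python3 -c "
from cell import ctrl
s=ctrl.sense();print(s['clock'],s['contact_force']);print(ctrl.hand_in())"
```

```text
23.1 [ 0.02310223  0.54746687 -0.39525269]
the job is handed in; nothing more can be done
None
```

The pillar is bedded in the groove with its far end against the stop, and I handed the job in at 23.1 s with the arm clear of everything.

**How it went:** I picked the middle-sized of the three tubes. I rolled it along the bench, up the ramp and over the crest with the outer sides of the open fingers, at about 2 N where I read it. Then I pushed its near end with the closed fingers until motion stalled. The pillar was never gripped or lifted.

**Last checks:**
- **Position:** in the final top view the near and far ends match the seated prediction to about 1 pixel of the 8x crop. No gap shows at the plate in either view. That is good to about 2 mm, the calibration's limit.
- **Force:** the push force rose from about 3–4 N to about 8 N when the pillar stopped.
- **Bystanders:** I did not do a final whole-scene check. The earlier crops showed the collar, dish, driver and eyepiece unmoved.
- **Disagreement:** the stall came about 5 mm further on than I expected from an assumed finger half-thickness of 18 mm. The image check points to thinner closed fingers (about 13 mm), not to a missed stop.

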